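# Shut one pick-and-mix bin, hold the next open for refilling

### The arm

A 6-joint arm with a two-finger parallel gripper is mounted at the origin on a cart in front of the work surface, level with it; the furniture and walls round the work are solid. World frame = base frame: x ahead of the robot, y to its left, z up, the work surface at z = 0. Lengths are in m, angles in rad, forces in N, time in s.
With the tool pointing down it reaches from about 0.425 to 0.95 m from the base axis. Payload 3.5 kg.
Tool frame: the origin (TCP) lies at the very end of the fingers, on their centre line; the grasp point (between the pads) lies ctrl.pinch_z behind it (ctrl.pinch_z is the distance from the TCP to the grasp point, in m); z points along the fingers, y is the line along which they close (so a half turn about z gives the same grasp; the last joint's range is limited). The gripper opens to 85 mm and grips with 20 to 120 N. Pads are 22 mm wide; open, the fingers measure 114 mm over their backs; the gripper's body (76 mm by 85 mm) begins 54 mm behind the grasp point. The pads swing forward as they close: fully open they stand 13 mm farther back than shut.
Start: joints at [-1.443, 0.286, 1.577, -0, 1.279, -0.15], TCP at [0.185, -0.649, 0.209] pointing down, gripper open.
Joint ranges: [-2.77, 2.77], [-0.9, 2.22], [0.21, 2.48], [-1.53, 4.67], [0.24, 2.81], [-2.84, 2.84]. Speed limits (rad/s): [2.79, 2.79, 3.14, 3.14, 3.14, 3.14].

### API

Orientations are given as a unit quaternion [x, y, z, w].
In Python, from plant import ctrl gives the robot as it stands.
- The arm moves only by the shell command python3 -m inch 'ROWS' [FORCE]. ROWS is one flat JSON list of numbers that holds 1 to 10 rows one after another, with no inner brackets; each row has 7 numbers: dx, dy, dz in fractions of the full range, 1 being 0.8 m, then a rotation vector rx, ry, rz in fractions of the full range, 1 being 2 rad, then the opening from 0.0 (shut) to 1.0 (fully open); each row is the pose to reach, as a shift and turn from the pose commanded when the command began, along the tool's axes at that moment; what a row does not reach only later rows make up. A row lasts 1/8 s, in which the tool goes at most 0.0625 m and 0.188 rad, less where a joint would pass 70% of its speed; a pose out of reach is approached as far as the arm can. The fingers move at their own pace and stop on an object; FORCE is the grip in N (left out, the last holds). Time passes only in rows, so rows that do not move let the fingers close. It prints the time, the measured TCP pose, the force, the opening and the grip force at its end. A shift or turn number past 1, either way, is cut back to 1. Input that does not fit is refused with a message, and nothing moves.
- ctrl.get_state(): the state, without advancing time (a new reading comes with each control period).
- ctrl.read_camera(name): name is "side" or "top" or "wrist"; returns a dict with "pixels" (400x640x3 uint8, red, green, blue), "camera_matrix" (3x3 intrinsics, pixels), "xyz" and "orientation" of the camera in the world. Camera axes: x right, y down, z forward; pixel columns grow to the right and rows downward; lengths in m; the calibration is good to about 2 mm. A picture is of the moment at which its call begins. There is no depth.
- ctrl.sign_off(): hands the job in; it is judged then, once.
Trained networks look in the newest picture that a camera, given by its name, has taken for a name from the list of things; names that differ only in an ending like _2 or _b are one class to them, and where a whole thing is asked for, a point or a joint stands for the part that bears it (a point fixed in the world has none). Each returns a list of dicts, best first, with "conf" (0 to 1); they miss things now and then, are a little off and sometimes report something else, mostly with a low value. They report only what shows in the picture. A call takes as long as a camera call.
- ctrl.recognise(camera, thing): "position" ([x, y, z] in m, in world coordinates, good to about 4 mm: the middle of the surface that is visible of it).
- ctrl.masks_of(camera, thing): "region" (400x640 bool, what is visible of it).
- ctrl.mark_of(camera, thing): "position" ([x, y, z] in m, in world coordinates, good to about 4 mm: a listed point, or the origin of a listed thing).
The state is a dict: "time": time; "qpos": joint angles; "dq": joint speeds; "joint_efforts": joint torques, N m; "eef_pos": TCP position; "tcp_rot": TCP orientation; "contact_force": force on the tool from outside, world axes, zero at the start; "wrist_torque": the same for the moment, N m; "opening": opening from 0.0 (shut) to 1.0 (fully open); "finger_force": force on a finger pad.
Only numpy, scipy, OpenCV 4.12 (cv2) and the standard library are available. Lean on these libraries where they do the work, as an engineer would, in place of code of your own. Each camera call takes 0.05 s, during which the arm holds its last target. There are 200 camera calls.

### The job

We are refilling the pick-and-mix bins. The bin just filled still has its lid perched up on its catch: press that lid down until it is fully home, then lift the lid of the empty bin to 60 degrees from shut and keep holding it there, because it would spring shut while I pour. Finish while still holding it; leave the third bin shut and do not disturb the small things lying round about.

Things in the scene. Friction and masses are not known exactly. Their poses are not given: they have to be found in the camera images.
- bin_filled: Wooden pick-and-mix bin full of small round white sweets, the one just filled; its clear lid stands about 20 mm up at the front. Open-topped box 155 deep (x) x 100 wide (y) x 100 mm high, standing fixed on the plinth; origin at the centre of its underside, 22 mm above the worktop; its front faces its own -x, the lid is hinged along the top of its back wall.
- bin_empty: Wooden pick-and-mix bin with nothing in it, lid shut. Open-topped box 155 deep (x) x 100 wide (y) x 100 mm high, standing fixed on the plinth; origin at the centre of its underside, 22 mm above the worktop; its front faces its own -x, the lid is hinged along the top of its back wall.
- bin_other: Third wooden pick-and-mix bin, full of small oblong cream-coloured sweets, lid shut; to be left shut. Open-topped box 155 deep (x) x 100 wide (y) x 100 mm high, standing fixed on the plinth; origin at the centre of its underside, 22 mm above the worktop; its front faces its own -x, the lid is hinged along the top of its back wall.
- filled_lid (a joint): Lid of the bin just filled. Rad: 0 = shut, level; grows as the front rises; stop at 1.40. 163 x 96 mm, 0.3 kg. Spring and weight drive it shut, about 3 N at the handle. A sprung roller catch under its front bars it between 0.15 and 0 rad: about 10 N down or 14 N up at the handle forces it past; below 0.03 it keeps the lid shut. Starts near 0.14, perched on the catch.
- filled_lid_handle (a point): On the lid of the bin just filled: middle of the brass bow handle of that lid. The bar is 70 mm long (along the bin's x, front to back), 12 mm wide (y), 10 mm high, on a post of 10 mm at each end (29 mm either way); 26 mm free under it. When shut the point lies 120 mm in front of the hinge axis and 34 mm above it. Strong enough to be pressed on.
- filled_lid_hinge (a point): On the lid of the bin just filled: point on the hinge axis of that lid, mid-width; at z = 0.125, 72.5 mm behind the bin's centre. The axis runs along the bin's y.
- empty_lid (a joint): Lid of the empty bin. Rad: 0 = shut, level; grows as the front rises; stop at 1.40. 163 x 96 mm, 0.3 kg. Spring and weight drive it shut, about 3 N at the handle. A sprung roller catch under its front bars it between 0.15 and 0 rad: about 10 N down or 14 N up at the handle forces it past; below 0.03 it keeps the lid shut. Starts shut.
- empty_lid_handle (a point): On the lid of the empty bin: middle of the brass bow handle of that lid. The bar is 70 mm long (along the bin's x, front to back), 12 mm wide (y), 10 mm high, on a post of 10 mm at each end (29 mm either way); 26 mm free under it. When shut the point lies 120 mm in front of the hinge axis and 34 mm above it. Strong enough to be pressed on.
- empty_lid_hinge (a point): On the lid of the empty bin: point on the hinge axis of that lid, mid-width; at z = 0.125, 72.5 mm behind the bin's centre. The axis runs along the bin's y.
- other_lid (a joint): Lid of the third bin. Rad: 0 = shut, level; grows as the front rises; stop at 1.40. 163 x 96 mm, 0.3 kg. Spring and weight drive it shut, about 3 N at the handle. A sprung roller catch under its front bars it between 0.15 and 0 rad: about 10 N down or 14 N up at the handle forces it past; below 0.03 it keeps the lid shut. Starts shut.
- other_lid_handle (a point): On the lid of the third bin: middle of the brass bow handle of that lid. The bar is 70 mm long (along the bin's x, front to back), 12 mm wide (y), 10 mm high, on a post of 10 mm at each end (29 mm either way); 26 mm free under it. When shut the point lies 120 mm in front of the hinge axis and 34 mm above it. Strong enough to be pressed on.
- other_lid_hinge (a point): On the lid of the third bin: point on the hinge axis of that lid, mid-width; at z = 0.125, 72.5 mm behind the bin's centre. The axis runs along the bin's y.
- scoop: Steel scoop lying right of the plinth, 174 x 47 x 16 mm. Bystander, loose; origin under its centre.
- pastille_a: Small round tin left of the plinth, 45 mm across, 19 high. Bystander, loose; origin under its centre.
- pastille_b: Small round tin left of the plinth, 45 mm across, 19 high. Bystander, loose; origin under its centre.
- packet: Flat packet of sweets at the right, 52 x 82 x 18 mm. Bystander, loose; origin under its centre.
- oval_tin_0: Oval tin at the right, 78 x 64 x 20 mm. Bystander, loose; origin under its centre.
- oval_tin_1: Oval tin at the right, 78 x 64 x 20 mm. Bystander, loose; origin under its centre.
- plinth: Low dark wooden plinth, 170 (x) x 340 (y) x 22 mm high, fixed, carrying the three bins side by side 108 mm apart in any order, all with its own yaw, their centres on its middle line; origin at the centre of its underside.

How it is judged:
By the outcome, as a careful person would: the job done as asked, in the order asked, and still so for the second after the job is handed in, while the arm keeps its last pose, push and grip.
It also fails if it takes over 42 s, if anything falls off the work surface, if the arm or the gripper's body presses on something with over 40 N, if the wrist force passes 120 N, or if a joint passes its speed limit or range.

## Working session

There is one attempt and no reset: what is moved stays moved. The work goes in short steps, Python scripts to look and compute and a shell command to move; the robot and the scene stay as the last step left them, time stands still between calls to the robot, and variables do not carry over. Pictures are saved under pics/ and viewed, at most 10 in all, crops included, and the job is handed in when it is done.

```bash
mkdir -p pics; ls; python3 - <<'E'
from plant import ctrl
import cv2,numpy as np
s=ctrl.get_state();print(s['time'],s['eef_pos'],s['tcp_rot'],ctrl.pinch_z)
for c in ["top","side"]:
    r=ctrl.read_camera(c);cv2.imwrite(f"pics/{c}0.png",r["pixels"][...,::-1])
    for t in ["bin_filled","bin_empty","bin_other","filled_lid_handle","empty_lid_handle","other_lid_handle","filled_lid_hinge","empty_lid_hinge","other_lid_hinge","plinth","scoop","packet"]:
        for d in ctrl.mark_of(c,t)[:2]: print(c,t,np.round(d["position"],3),round(d["conf"],2))
print(ctrl.get_state()['time'])
E
```

```text
pics
0.0 [ 0.18505854 -0.64840123  0.20772033] [ 9.90364717e-01  1.38478610e-01  9.94935495e-06 -1.18356845e-03] 0.0187
top bin_filled [0.502 0.238 0.021] 0.74
top bin_filled [0.495 0.346 0.026] 0.16
top bin_empty [0.502 0.129 0.02 ] 0.83
top bin_other [0.496 0.346 0.022] 0.6
top bin_other [0.449 0.341 0.16 ] 0.38
top filled_lid_handle [0.566 0.345 0.124] 0.7
top filled_lid_handle [0.457 0.241 0.177] 0.62
top empty_lid_handle [0.453 0.134 0.16 ] 0.85
top other_lid_handle [0.446 0.344 0.158] 0.93
top filled_lid_hinge [0.571 0.24  0.13 ] 0.91
top filled_lid_hinge [0.451 0.129 0.162] 0.58
top empty_lid_hinge [0.571 0.134 0.127] 0.68
top other_lid_hinge [0.569 0.341 0.123] 0.94
top other_lid_hinge [0.574 0.134 0.127] 0.4
top scoop [ 0.526  0.02  -0.002] 0.65
top packet [ 0.543 -0.42   0.002] 0.66
top packet [0.501 0.131 0.022] 0.54
side bin_filled [0.498 0.238 0.022] 0.6
side bin_other [0.493 0.346 0.018] 0.95
side filled_lid_handle [0.454 0.239 0.177] 0.67
side filled_lid_handle [0.499 0.236 0.02 ] 0.52
side empty_lid_handle [0.45  0.131 0.156] 0.57
side other_lid_handle [0.495 0.348 0.019] 0.71
side other_lid_handle [0.449 0.348 0.16 ] 0.57
side filled_lid_hinge [0.572 0.242 0.127] 0.81
side other_lid_hinge [0.568 0.347 0.123] 0.95
side packet [ 0.541 -0.421 -0.003] 0.66
1.3
```

View pics/top0.png

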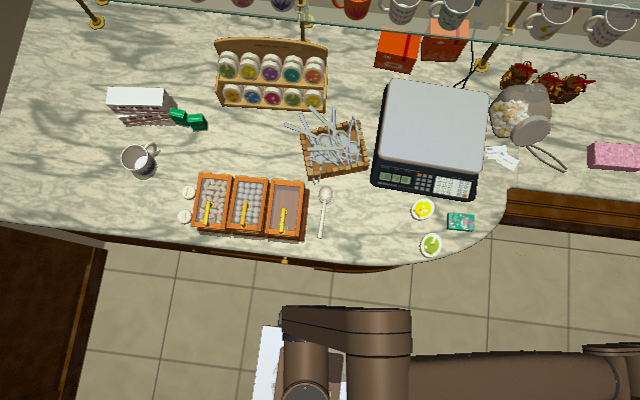

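View pics/side0.png

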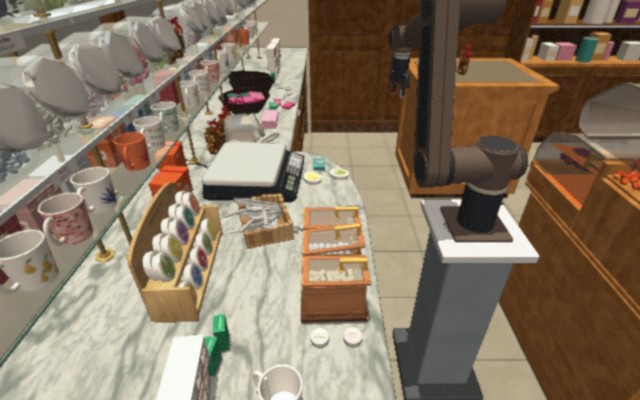

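Top view: bins left to right are oblong sweets (212,205), white sweets (248,205) and empty (287,210), which agrees with the networks. The side view shows the same order, with the filled lid raised. The bin yaw is about 0.015, so I'm writing a helper that gives shifts in the tool's axes.

```bash
cat > h.py <<'E'
from plant import ctrl
import numpy as np
from scipy.spatial.transform import Rotation as R
def R_t(yaw,tilt):  # tool x along yaw, pointing down, then lifted with the lid by tilt
    return R.from_euler('z',yaw)*R.from_euler('y',tilt)*R.from_euler('x',np.pi)
def d(p,yaw=0.015,tilt=0.):
    s=ctrl.get_state();R0=R.from_quat(s['tcp_rot'])
    return np.round(np.r_[R0.inv().apply(np.array(p)-s['eef_pos']),(R0.inv()*R_t(yaw,tilt)).as_rotvec()],4)
E
python3 - <<'E'
from h import *
for p in [(.3,-.5,.25),(.5,-.25,.28),(.52,0,.28),(.452,.24,.26)]: print(d(p))
E
```

```text
[ 0.1513 -0.1119 -0.0409 -0.     -0.      0.2628]
[ 0.4122 -0.2974 -0.0709 -0.     -0.      0.2628]
[ 0.5    -0.5324 -0.0709 -0.     -0.      0.2628]
[ 0.5004 -0.7818 -0.0508 -0.     -0.      0.2628]
```

Careful with the scale: shifts go in shares of 0.8 m and turns go in shares of 2 rad. That gives: 0.44 m / 0.8 = 0.55, 0.42 m / 0.8 = 0.525, 0.26 rad / 2 = 0.13.

```bash
python3 -m inch '[0.0625, -0.0375, -0.025, 0, 0, 0.05, 1, 0.125, -0.0875, -0.0438, 0, 0, 0.1, 1, 0.1875, -0.1375, -0.0625, 0, 0, 0.13, 1, 0.25, -0.1813, -0.0875, 0, 0, 0.13, 1, 0.3125, -0.225, -0.0875, 0, 0, 0.13, 1, 0.375, -0.2688, -0.0875, 0, 0, 0.13, 1, 0.4375, -0.3125, -0.0875, 0, 0, 0.13, 1, 0.5, -0.3563, -0.0875, 0, 0, 0.13, 1, 0.525, -0.425, -0.0875, 0, 0, 0.13, 1, 0.55, -0.4875, -0.0875, 0, 0, 0.13, 1]'; python3 - <<'E'
from h import *
for p in [(.52,0,.28),(.452,.24,.26),(.452,.24,.20)]: print(d(p))
E
```

```text
time: 2.55
eef_pos: [0.5016, -0.1513, 0.2792]
tcp_rot: [1.0, 0.009, 0.0, -0.0]
contact_force: [0.4, -0.4, -0.5]
opening: 1.003
finger_force: 0.0
[ 2.120e-02 -1.509e-01 -8.000e-04 -1.000e-04 -2.000e-04  3.400e-03]
[-4.240e-02 -3.921e-01  1.920e-02 -1.000e-04 -2.000e-04  3.400e-03]
[-4.240e-02 -3.921e-01  7.920e-02 -1.000e-04 -2.000e-04  3.400e-03]
```

In the tool's units: -0.392 m / 0.8 = -0.49, -0.385 m / 0.8 = -0.4813.

```bash
python3 -m inch '[0.0125, -0.0688, 0, 0, 0, 0, 0, 0.0125, -0.1375, 0, 0, 0, 0, 0, 0, -0.2063, 0, 0, 0, 0, 0, -0.0188, -0.275, 0, 0, 0, 0, 0, -0.0375, -0.3438, 0, 0, 0, 0, 0, -0.0525, -0.4125, 0, 0, 0, 0, 0, -0.0525, -0.4813, 0.0125, 0, 0, 0, 0, -0.0525, -0.49, 0.025, 0, 0, 0, 0, -0.0525, -0.49, 0.025, 0, 0, 0, 0]'; python3 - <<'E'
from h import *
import cv2
for c in ["wrist","top"]:
    r=ctrl.read_camera(c);cv2.imwrite(f"pics/{c}1.png",r["pixels"][...,::-1])
    for t in ["filled_lid_handle","empty_lid_handle","other_lid_handle","filled_lid_hinge","empty_lid_hinge","bin_filled"]:
        for m in ctrl.mark_of(c,t)[:1]: print(c,t,np.round(m["position"],3),round(m["conf"],2))
print(d((.452,.24,.19)))
E
```

```text
time: 3.68
eef_pos: [0.4517, 0.2376, 0.2579]
tcp_rot: [1.0, 0.009, -0.001, 0.001]
contact_force: [-0.3, 0.6, 0.2]
opening: 0.001
finger_force: 0.0
wrist filled_lid_handle [0.453 0.235 0.174] 0.76
wrist empty_lid_handle [0.451 0.13  0.156] 0.92
wrist other_lid_handle [0.445 0.343 0.153] 0.56
wrist filled_lid_hinge [0.57 0.24 0.13] 0.85
wrist empty_lid_hinge [0.453 0.451 0.001] 0.74
wrist bin_filled [0.498 0.239 0.024] 0.62
top filled_lid_handle [0.456 0.241 0.176] 0.69
top empty_lid_handle [0.451 0.129 0.162] 0.86
top other_lid_handle [0.448 0.343 0.158] 0.47
top filled_lid_hinge [0.568 0.238 0.128] 0.73
top empty_lid_hinge [0.572 0.132 0.126] 0.68
top bin_filled [0.497 0.236 0.022] 0.67
[-0.0003 -0.0023  0.0692 -0.     -0.      0.0027]
```

View pics/wrist1.png

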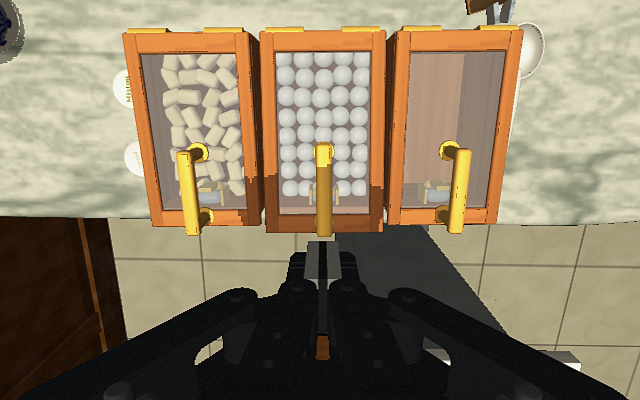

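The wrist view shows the filled bin in the middle, with its bar at (323,190) straight ahead of the closed fingers at (323,250). The empty bin's bar is at (460,190). Next I press down.

In the tool's units: 0.095 m / 0.8 = 0.1188, 0.092 m / 0.8 = 0.115.

```bash
python3 -m inch '[0, -0.0013, 0.05, 0, 0, 0, 0, 0, -0.0013, 0.0813, 0, 0, 0, 0, 0, -0.0013, 0.0913, 0, 0, 0, 0, 0, -0.0013, 0.1, 0, 0, 0, 0, 0, -0.0013, 0.1088, 0, 0, 0, 0, 0, -0.0013, 0.115, 0, 0, 0, 0, 0, -0.0013, 0.1188, 0, 0, 0, 0, 0, -0.0013, 0.1188, 0, 0, 0, 0]'
```

```text
time: 5.38
eef_pos: [0.4523, 0.2388, 0.1641]
tcp_rot: [1.0, 0.009, -0.0, 0.0]
contact_force: [-0.2, -0.4, -0.4]
opening: 0.001
finger_force: 0.0
```

In the tool's units: 0.003 m / 0.8 = 0.0038, 0.002 m / 0.8 = 0.0025.

```bash
python3 -m inch '[0, 0, 0.0013, 0, 0, 0, 0, 0, 0, 0.0025, 0, 0, 0, 0, 0, 0, 0.0038, 0, 0, 0, 0, 0, 0, 0.0038, 0, 0, 0, 0]'; python3 - <<'E'
from h import *
import cv2
for c in ["wrist","side"]:
    r=ctrl.read_camera(c);cv2.imwrite(f"pics/{c}2.png",r["pixels"][...,::-1])
    for t in ["filled_lid_handle"]:
        for m in ctrl.mark_of(c,t)[:2]: print(c,t,np.round(m["position"],3),round(m["conf"],2))
cv2.imwrite("pics/side2c.png",cv2.resize(r["pixels"][180:340,260:420,::-1],(640,640))[:600])
E
```

```text
time: 5.88
eef_pos: [0.4523, 0.2388, 0.161]
tcp_rot: [1.0, 0.009, -0.0, 0.0]
contact_force: [-0.5, -0.2, -0.6]
opening: -0.002
finger_force: 0.0
wrist filled_lid_handle [0.455 0.234 0.174] 0.88
wrist filled_lid_handle [0.569 0.24  0.128] 0.43
side filled_lid_handle [0.455 0.239 0.177] 0.93
```

View pics/side2c.png

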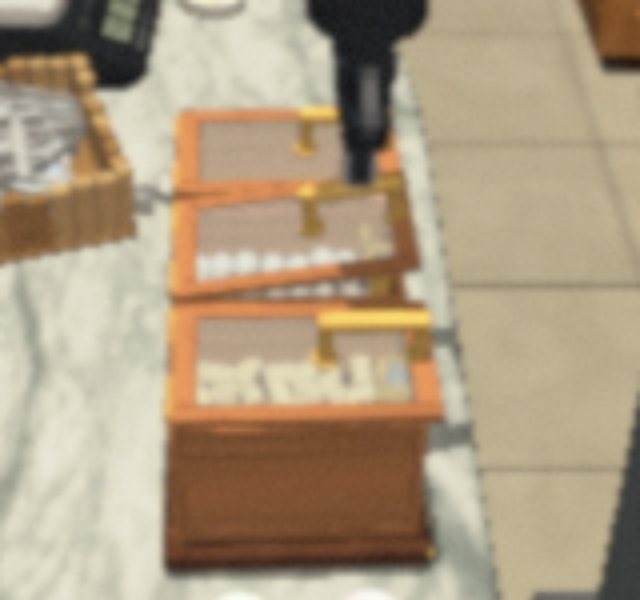

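View pics/wrist2.png

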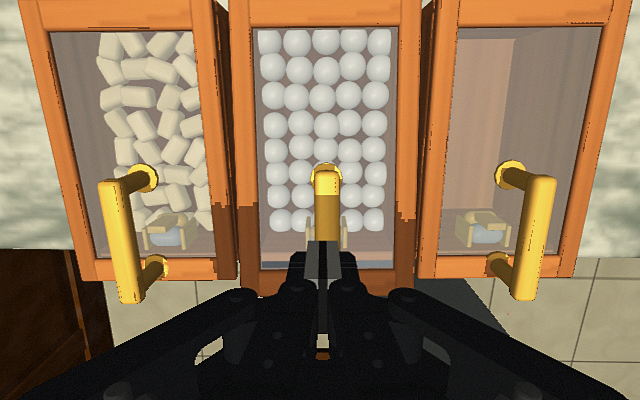

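```bash
python3 - <<'E'
from h import *
s=ctrl.get_state();p=np.array(s['eef_pos']);z=R.from_quat(s['tcp_rot']).apply([0,0,1])
pts={'tcp':p,'tcp-18.7':p-z*.0187,'tcp-13':p-z*.013,'bar_up':np.array([.455,.239,.182]),'barfront_up':np.array([.42,.239,.187]),'barback_up':np.array([.489,.239,.177]),'barback_shut':np.array([.486,.239,.164])}
for c in ["wrist","side"]:
    r=ctrl.read_camera(c);Rc=R.from_quat(r["orientation"])
    print(c,np.round(r["xyz"],3),np.round(Rc.apply([0,0,1]),2))
    for k,v in pts.items():
        q=r["camera_matrix"]@Rc.inv().apply(v-r["xyz"]);print(k,np.round(q[:2]/q[2],1))
print(s['contact_force'],s['wrist_torque'],s['opening'])
E
```

```text
wrist [0.521 0.24  0.325] [-0.27 -0.01 -0.96]
tcp [322.1 238.8]
tcp-18.7 [322.  254.3]
tcp-13 [322.  249.2]
bar_up [321.7 251. ]
barfront_up [320.4 323.7]
barback_up [323.1 176. ]
barback_shut [322.9 176.4]
side [0.518 0.994 0.775] [-0.01 -0.83 -0.56]
tcp [348.6 231.3]
tcp-18.7 [348.8 225.7]
tcp-13 [348.7 227.4]
bar_up [347.9 225.1]
barfront_up [361.3 223.6]
barback_up [334.9 226.7]
barback_shut [335.9 230.5]
[ 0.03918622 -0.46119208  0.86672125] [ 0.05673678 -0.03123274  0.01158095] 0.0010200254768346548
```

```bash
python3 - <<'E'
import cv2,numpy as np
a=cv2.imread("pics/wrist2.png")[150:350,250:400];b=cv2.imread("pics/side2.png")[195:265,310:380]
cv2.imwrite("pics/z.png",np.hstack([cv2.resize(a,(420,560)),cv2.resize(b,(380,560))]))
E
```

```text
(no output)
```

View pics/z.png

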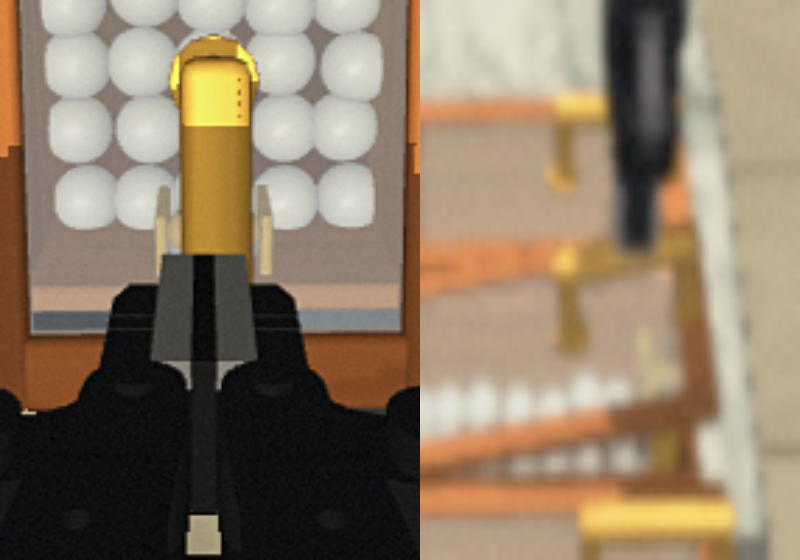

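Both views agree that the visible fingertips end about 19 mm short of the reported TCP and only just touch the bar. The lid is still perched. I'll carry on down and watch the force.

In the tool's units: 0.006 m / 0.8 = 0.0075, 0.004 m / 0.8 = 0.005.

```bash
python3 -m inch '[0, 0, 0.0025, 0, 0, 0, 0, 0, 0, 0.005, 0, 0, 0, 0, 0, 0, 0.0075, 0, 0, 0, 0]'|grep -E 'eef|cont';python3 -m inch '[0, 0, 0.0025, 0, 0, 0, 0, 0, 0, 0.005, 0, 0, 0, 0]'|grep -E 'eef|cont'
```

```text
eef_pos: [0.4522, 0.239, 0.1576]
contact_force: [-5.4, -0.6, 8.4]
eef_pos: [0.4525, 0.2389, 0.1512]
contact_force: [0.3, 0.1, -0.5]
```

Contact came at TCP z≈0.158, and then the catch gave way. I'll follow it down to the stop.

In the tool's units: 0.004 m / 0.8 = 0.005, 0.002 m / 0.8 = 0.0025.

```bash
for i in 1 2 3; do python3 -m inch '[0, 0, 0.0025, 0, 0, 0, 0, 0, 0, 0.005, 0, 0, 0, 0, 0, 0, 0.005, 0, 0, 0, 0]'|grep -E 'eef|cont';done
python3 - <<'E'
from h import *
for c in ["side","wrist"]:
    r=ctrl.read_camera(c)
    for m in ctrl.mark_of(c,"filled_lid_handle")[:2]: print(c,np.round(m["position"],3),round(m["conf"],2))
E
```

```text
eef_pos: [0.4521, 0.2387, 0.1466]
contact_force: [0.4, 0.2, 0.5]
eef_pos: [0.4522, 0.2388, 0.1429]
contact_force: [-0.5, -0.1, 0.7]
eef_pos: [0.4523, 0.2389, 0.1406]
contact_force: [-3.7, -0.7, 6.9]
side [0.447 0.241 0.156] 0.57
wrist [0.448 0.232 0.156] 0.58
```

In the tool's units: 0.003 m / 0.8 = 0.0038, 0.002 m / 0.8 = 0.0025.

```bash
for i in 1 2; do python3 -m inch '[0, 0, 0.0025, 0, 0, 0, 0, 0, 0, 0.0038, 0, 0, 0, 0, 0, 0, 0.0038, 0, 0, 0, 0]'|grep -E 'eef|cont';done

```

```text
eef_pos: [0.452, 0.2389, 0.1396]
contact_force: [-7.9, -3.4, 15.2]
eef_pos: [0.4518, 0.2389, 0.1385]
contact_force: [-14.6, -3.9, 24.3]
```

The resistance is now firm (24 N) and the handle reads z≈0.156, so the lid is home. Retreat and move over the empty bin with the fingers open.

In the tool's units: -0.12 m / 0.8 = -0.15, 0.107 m / 0.8 = 0.1338.

```bash
python3 -m inch '[0, 0, -0.0625, 0, 0, 0, 0, 0, 0, -0.125, 0, 0, 0, 0, 0, 0.0375, -0.15, 0, 0, 0, 0.5, 0, 0.1, -0.15, 0, 0, 0, 1, 0, 0.1338, -0.15, 0, 0, 0, 1, 0, 0.1338, -0.15, 0, 0, 0, 1, 0, 0.1338, -0.15, 0, 0, 0, 1]'; python3 - <<'E'
from h import *
import cv2
for c in ["wrist","side","top"]:
    r=ctrl.read_camera(c);cv2.imwrite(f"pics/{c}3.png",r["pixels"][...,::-1])
    for t in ["filled_lid_handle","empty_lid_handle","other_lid_handle","empty_lid_hinge"]:
        for m in ctrl.mark_of(c,t)[:1]: print(c,t,np.round(m["position"],3),round(m["conf"],2))
a=cv2.imread("pics/wrist3.png");b=cv2.imread("pics/side3.png")[180:320,280:400]
cv2.imwrite("pics/z3.png",np.hstack([cv2.resize(a,(480,300)),cv2.resize(b,(257,300))]))
print(d((.451,.131,.16)))
E
```

```text
time: 9.75
eef_pos: [0.4542, 0.1323, 0.253]
tcp_rot: [1.0, 0.009, -0.0, -0.0]
contact_force: [-0.3, -0.3, -0.8]
opening: 0.993
finger_force: 0.0
wrist filled_lid_handle [0.449 0.235 0.156] 0.75
wrist empty_lid_handle [0.453 0.128 0.156] 0.86
wrist other_lid_handle [0.447 0.344 0.155] 0.71
wrist empty_lid_hinge [0.571 0.13  0.128] 0.63
side filled_lid_handle [0.448 0.238 0.158] 0.91
side empty_lid_handle [0.451 0.13  0.158] 0.82
side other_lid_handle [0.448 0.347 0.16 ] 0.9
side empty_lid_hinge [0.572 0.13  0.123] 0.7
top filled_lid_handle [0.449 0.243 0.16 ] 0.6
top empty_lid_handle [0.454 0.132 0.162] 0.83
top other_lid_handle [0.452 0.343 0.158] 0.71
top empty_lid_hinge [0.571 0.131 0.126] 0.7
[-0.0033  0.0008  0.0931 -0.      0.      0.0028]
```

View pics/z3.png

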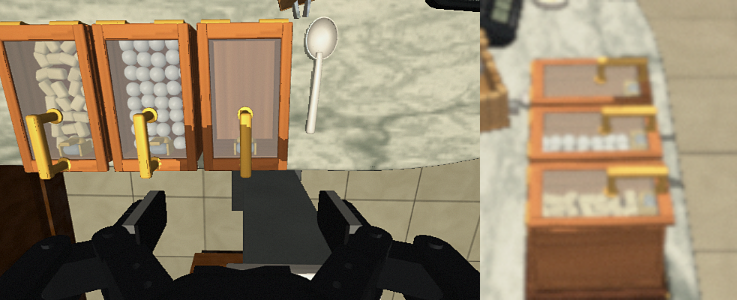

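The picture shows all three lids shut and level, with the empty bin's bar at (245,140) between the open fingers at (155,200) and (325,200). Now I descend and grip.

In the tool's units: 0.132 m / 0.8 = 0.165, 0.125 m / 0.8 = 0.1563.

```bash
python3 -m inch '[-0.0025, 0.0013, 0.0625, 0, 0, 0, 1, -0.0025, 0.0013, 0.1125, 0, 0, 0, 1, -0.0025, 0.0013, 0.1438, 0, 0, 0, 1, -0.0025, 0.0013, 0.1563, 0, 0, 0, 1, -0.0025, 0.0013, 0.165, 0, 0, 0, 1, -0.0025, 0.0013, 0.165, 0, 0, 0, 1]' 90|grep -E 'eef|cont'; python3 -m inch '[0, 0, 0, 0, 0, 0, 0, 0, 0, 0, 0, 0, 0, 0, 0, 0, 0, 0, 0, 0, 0, 0, 0, 0, 0, 0, 0, 0, 0, 0, 0, 0, 0, 0, 0, 0, 0, 0, 0, 0, 0, 0]' 90
python3 - <<'E'
from h import *
import cv2
for c in ["wrist","side"]:
    r=ctrl.read_camera(c);cv2.imwrite(f"pics/{c}4.png",r["pixels"][...,::-1])
a=cv2.imread("pics/wrist4.png")[120:330,180:460];b=cv2.imread("pics/side4.png")[170:270,280:400]
cv2.imwrite("pics/z4.png",np.hstack([cv2.resize(a,(400,300)),cv2.resize(b,(360,300))]))
E
```

```text
eef_pos: [0.4527, 0.1308, 0.1217]
contact_force: [-0.6, 0.2, 0.4]
time: 12.0
eef_pos: [0.4523, 0.1285, 0.1215]
tcp_rot: [1.0, 0.01, -0.0, 0.003]
contact_force: [-1.0, -7.8, 1.7]
opening: 0.117
finger_force: 87.8
```

View pics/z4.png

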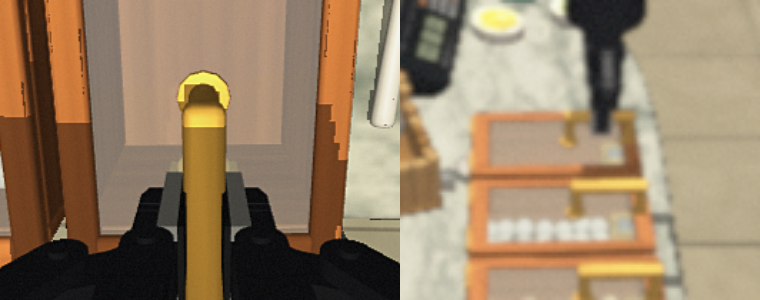

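The bar is firmly gripped: opening 0.117, 88 N, with the posts clear. Next I lift along the hinge arc, turning the tool with the lid.

In the tool's units: -0.0575 m / 0.8 = -0.0719, 0.008 m / 0.8 = 0.01, -0.5 rad / 2 = -0.25.

```bash
python3 -m inch '[0, 0.0025, 0, 0, 0, 0, 0, 0, 0.0025, -0.0075, 0, -0.025, 0, 0, 0, 0.0025, -0.015, 0, -0.05, 0, 0, 0.0013, 0.0025, -0.0225, 0, -0.075, 0, 0, 0.0025, 0.0025, -0.03, 0, -0.1, 0, 0, 0.005, 0.0025, -0.0438, 0, -0.15, 0, 0, 0.01, 0.0025, -0.0588, 0, -0.2, 0, 0, 0.0163, 0.0025, -0.0719, 0, -0.25, 0, 0, 0.0163, 0.0025, -0.0719, 0, -0.25, 0, 0]'
python3 - <<'E'
from h import *
s=ctrl.get_state();print(np.round(s['qpos'],2),np.round(R.from_quat(s['tcp_rot']).apply([0,0,1]),3),s['wrist_torque'])
E
```

```text
time: 13.22
eef_pos: [0.4646, 0.129, 0.1795]
tcp_rot: [0.968, 0.009, -0.251, 0.002]
contact_force: [-6.2, -1.5, 5.1]
opening: 0.11
finger_force: 89.6
[0.05 0.21 1.79 0.02 1.65 1.6 ] [-0.485 -0.009 -0.874] [-0.11504205  0.65839654  0.22328178]
```

```bash
python3 - <<'E'
from h import *
s=ctrl.get_state();p=np.array(s['eef_pos']);R0=R.from_quat(s['tcp_rot'])
h=np.array([.571,.131,.125]);ax=R.from_euler('z',.015).apply([0,1,0])
for t in [.1,.2,.3,.4,.5,.54]:
    Q=R.from_rotvec(ax*t); print(t,np.round(np.r_[R0.inv().apply(Q.apply(p-h)+h-p),R0.inv().apply(ax*t)],4))
for c in ["side","top"]:
    ctrl.read_camera(c)
    for m in ctrl.mark_of(c,"empty_lid_handle")[:1]:
        v=np.array(m["position"])-h;print(c,m["position"],m["conf"],"theta",np.arctan2(v[2],-v[0])-np.arctan2(.034,.12))
E
```

```text
0.1 [ 0.0002  0.     -0.0119  0.0003 -0.1    -0.0001]
0.2 [ 0.0016  0.     -0.0238  0.0006 -0.2    -0.0003]
0.3 [ 4.20e-03  1.00e-04 -3.55e-02  9.00e-04 -3.00e-01 -4.00e-04]
0.4 [ 7.90e-03  1.00e-04 -4.68e-02  1.20e-03 -4.00e-01 -5.00e-04]
0.5 [ 1.27e-02  1.00e-04 -5.78e-02  1.50e-03 -5.00e-01 -7.00e-04]
0.54 [ 1.5e-02  1.0e-04 -6.2e-02  1.6e-03 -5.4e-01 -7.0e-04]
side [0.4811, 0.1332, 0.2094] 0.74 theta 0.4777568202442446
top [0.4838, 0.1327, 0.2135] 0.48 theta 0.5166999845143382
```

In the tool's units: -0.062 m / 0.8 = -0.0775, -0.058 m / 0.8 = -0.0725, -0.54 rad / 2 = -0.27.

```bash
python3 -m inch '[0, 0, -0.015, 0, -0.05, 0, 0, 0.002, 0, -0.03, 0, -0.1, 0, 0, 0.005, 0, -0.0444, 0, -0.15, 0, 0, 0.01, 0, -0.0588, 0, -0.2, 0, 0, 0.0159, 0, -0.0725, 0, -0.25, 0, 0, 0.0188, 0, -0.0775, 0, -0.27, 0, 0, 0.0188, 0, -0.0775, 0, -0.27, 0, 0, 0.0188, 0, -0.0775, 0, -0.27, 0, 0]'
python3 - <<'E'
from h import *
import cv2
h=np.array([.571,.131,.125])
s=ctrl.get_state();v=s['eef_pos']-h;z=R.from_quat(s['tcp_rot']).apply([0,0,1]);print(np.round(s['qpos'],2),'tcp theta',np.arctan2(v[2],-v[0])+np.arctan2(.0035,.119),'tilt',np.arctan2(-z[0],-z[2]))
for c in ["side","top","side","top","wrist"]:
    r=ctrl.read_camera(c)
    if c=="side": cv2.imwrite("pics/side5.png",cv2.resize(r["pixels"][100:300,240:480,::-1],(720,600)))
    for m in ctrl.mark_of(c,"empty_lid_handle")[:1]:
        v=np.array(m["position"])-h;print(c,m["position"],m["conf"],"theta",np.arctan2(v[2],-v[0])-np.arctan2(.034,.12))
E
```

```text
time: 14.42
eef_pos: [0.5082, 0.1303, 0.2276]
tcp_rot: [0.867, 0.008, -0.498, 0.004]
contact_force: [-2.8, -0.2, 6.3]
opening: 0.112
finger_force: 89.5
[0.04 0.55 1.44 0.03 2.19 1.6 ] tcp theta 1.0505327103023927 tilt 1.0415158728807554
side [0.5387, 0.1318, 0.2447] 0.78 theta 1.0311354238164223
side [0.5388, 0.1356, 0.2457] 0.73 theta 1.0339937856571257
wrist [0.5366, 0.1329, 0.2413] 0.64 theta 1.0071123403895181
```

View pics/side5.png

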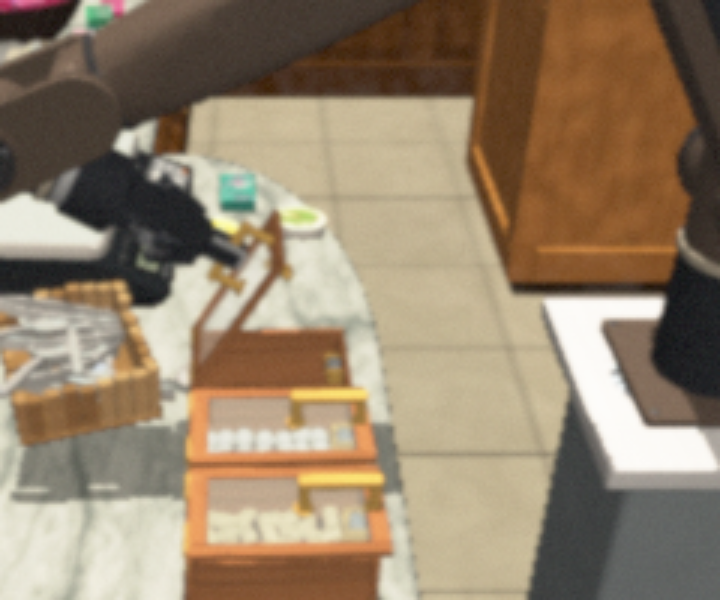

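The view shows the empty bin's lid raised to about 60° (1.03–1.05 rad), held by its bar at (240,240). The other two lids are shut.

```bash
python3 -m inch '[0, 0, 0, 0, 0, 0, 0, 0, 0, 0, 0, 0, 0, 0, 0, 0, 0, 0, 0, 0, 0, 0, 0, 0, 0, 0, 0, 0]' | grep -E 'eef|cont|open|finger'; python3 -c "
from plant import ctrl
print(ctrl.sign_off())"
```

```text
eef_pos: [0.508, 0.1303, 0.2275]
contact_force: [-2.7, 0.5, 5.0]
opening: 0.112
finger_force: 89.5
the job is handed in; nothing more can be done
None
```

I pressed the filled bin's lid fully home, then lifted the empty bin's lid to about 60° (best estimates 1.03–1.05 rad) and was still gripping it when I handed the job in at about 15 s; the third bin stayed shut and the arm kept clear of the small things.

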